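Close up a vacuum filtration manifold and hold the funnel on its seal

ROBOT

A 6-joint arm with a two-finger parallel gripper is mounted at the origin on the work surface. World frame = base frame: x ahead of the robot, y to its left, z up, the work surface at z = 0. Lengths are in m, angles in rad, forces in N, time in s.
With the tool pointing down it reaches from about 0.4 to 0.825 m from the base axis. Payload 7 kg.
Tool frame: the origin (TCP) lies between the finger pads, 19 mm behind the fingertips; this is the grasp point; z points along the fingers, x is the direction in which the jaws open and shut, and the axes are right-handed (so a half turn about z gives the same grasp; the last joint's range is limited). The gripper opens to 88 mm and grips with 3 to 60 N. Pads are 19 mm wide; open, the fingers measure 130 mm over their backs; the gripper's body (78 mm by 193 mm) begins 47 mm behind the grasp point.
Start: joints at [1.513, 0.359, 0.012, 0, -1.224, -0.288], TCP at [0.229, 0.635, 0.245] pointing down, gripper open.
Joint ranges: [-3.07, 3.07], [-1.43, 2.12], [-1.02, 1.25], [-3.03, 1.67], [-3.05, -0], [-3.03, 3.03]. Speed limits (rad/s): [2.39, 2.39, 3.01, 3.14, 3.14, 3.14].

INTERFACE

Orientations are given as [roll, pitch, yaw] about the fixed x, y, z axes, in that order (R = Rz(yaw) Ry(pitch) Rx(roll)).
In Python, from station import telemetry, grab_frame, arm, regions_of, pinpoint gives the robot as it stands. The module is installed in compiled form; this text tells all that it offers.
- The arm moves only by the shell command python3 -m inch 'ROWS' [FORCE]. ROWS is text: rows parted by semicolons, each of 7 numbers parted by spaces: the opening, from 0 (shut) to 1 (fully open), then the shift along the world's x, y, z in cm, then the turn, a rotation vector about the world's x, y, z in degrees. A call has 1 to 12 rows; each row is the pose to reach, as a shift and turn from the pose measured when the call began; what a row does not reach only later rows make up. A row lasts 1/8 s, in which the tool goes at most 62.5 mm and 10.7 degrees, less where a joint would pass 70% of its speed; a pose out of reach is approached as far as the arm can. A call with a gripper value outside its range is refused whole. The fingers move at their own pace and stop on an object; FORCE is the grip in N (left out, the last holds). Time passes only in rows, so rows that repeat a pose let the fingers close. It gives the time, the measured TCP pose, the force and the opening at its end, in the units of the state.
- telemetry.get_state(): the state, without advancing time (a new reading comes with each control period).
- grab_frame(name): name is "scene" or "top" or "wrist"; returns a dict with "pixels" (384x512x3 uint8, red, green, blue), "fx", "fy", "cx", "cy" (pixels), "R" (3x3) and "t" (3): a world point X has camera coordinates R X + t. Camera axes: x right, y down, z forward; pixel columns grow to the right and rows downward; lengths in m; the calibration is good to about 2 mm. The wrist camera is an equidistant fisheye: a pixel r from the principal point sees the ray r / f radians off the axis. A picture is of the moment at which its call begins. There is no depth.
- arm.job_done(): hands the job in, once; it reports no verdict.
Trained networks look in the newest picture that a camera, given by its name, has taken for a name from the list of things; names that differ only in an ending like _2 or _b are one class to them, and where a whole thing is asked for, a point or a joint stands for the part that bears it (a point fixed in the world has none). Each returns a list of dicts, best first, with "p" (0 to 1); they miss things now and then, are a little off and sometimes report something else, mostly with a low value. They report only what shows in the picture. A call takes as long as a camera call.
- regions_of(camera, name): "pixels" (384x512 bool, what is visible of it) and "bbox" ([left, top, right, bottom] in pixels, round what is visible of it).
- pinpoint(camera, name): "location" ([column, row] in pixels: a listed point, or the origin of a listed thing).
The state is a dict: "t": time; "q": joint angles; "qd": joint speeds; "joint_efforts": joint torques, N m; "eef_pos": TCP position; "ee_rot": TCP orientation; "force": force on the tool from outside, world axes, zero at the start; "moment": the same for the moment, N m; "width": finger opening in m.
Only numpy, scipy, OpenCV 4.12 (cv2) and the standard library are available. Lean on these libraries where they do the work, as an engineer would, in place of code of your own. Each camera call takes 0.05 s, during which the arm holds its last target. There are 200 camera calls.

TASK

Get the three-place filtration manifold ready for vacuum, leaving the bottle, tip box and tube rack where they are. First press the two blanking caps, which are standing proud, fully down onto their places. Then turn the funnel by its knurled collar until the keyways inside it drop over the pins, push it down fully home against its gasket, and finish like that, still holding it pushed home with the gripper while I start the pump.

Things in the scene. Friction and masses are not known exactly. Their poses are not given: they have to be found in the camera images.
- manifold: Stainless vacuum manifold fixed to the bench: a square tube 430 mm long (along its y), 48 mm wide, top 78 mm above the bench, on two feet, three black taps on its -x side. Origin: on the bench under its middle. Three filter heads (61 mm wide) stand on it at y = -140, 0 and +140 mm of this frame; which carries the funnel and which the caps varies.
- seat (a point): On the axis of the head that carries the funnel, at the seat: the flat top of the head's flange, 104 mm above the bench. A spigot 40 mm thick stands 28 mm up from it inside the funnel; three pins (5 mm thick, 120 degrees apart) stick out of its side, tops 17.5 mm above the seat. The spigot is screwed in: its pins may point any way, are hidden, and do not follow this frame's axes.
- funnel: Loose low stainless funnel, about 0.22 kg. Its foot is the knurled collar, 60 mm wide and 28 mm tall; above it a thin open cup 49 mm wide, rim 47 mm above the underside. Origin: centre of the collar's underside; z up. At the start it rides upright on the pins, underside 9.5 mm above the seat, with 1 mm play round the spigot. On the pins of its head it must be turned under 120 degrees, either way.
- collar_grip (a point): On the funnel's axis, 24 mm above the collar's underside: with the TCP here the pads hold the collar and the fingertips clear the head. Inside the collar are three hidden keyways 10 mm wide, 120 degrees apart. Turn with a light push down (5 to 10 N): within some 0.2 rad of turn they pass the pins and it drops onto the gasket, 3 to 4 mm above the seat. Pushed home, the underside is at the seat.
- gasket (a joint): Soft springy lip gasket, a 60 mm ring round the seat: how far the funnel has squeezed it (m); 0 free (standing 4 mm above the seat), 0.004 fully squeezed, level with the seat. It gives evenly, 2.5 N per mm, 10 N for all of it (the funnel's weight gives 2 N of that), then a hard stop; let go, it lifts the funnel again.
- cap_a (a joint): First blanking cap, a stainless cap 54 mm in diameter and 34 mm tall with a flat round boss (20 mm wide) at the middle of its top: how far it stands proud of its head (m), 0 when fully down. It slides straight up and down on a tight O-ring, stays where it is left, and takes about 6 N to push down, then a hard stop.
- cap_a_top (a point): Middle of the flat boss on top of the first blanking cap; 138 mm above the bench when the cap is fully down.
- cap_b (a joint): Second blanking cap, the same as the first: how far it stands proud (m), 0 when fully down.
- cap_b_top (a point): Middle of the flat boss on top of the second blanking cap; 138 mm above the bench when fully down.
- bottle: Glass bottle with an orange screw cap, 70 mm wide, 135 mm tall, on the bench beside the work. Origin: centre of its underside. Leave alone.
- tip_box: Blue pipette-tip box with a clear lid, 84 x 120 x 69 mm. Origin: centre of its underside. Leave alone.
- tube_rack: Blue tube rack with a few tubes, 75 x 135 x 50 mm. Origin: centre of its underside. Leave alone.

How it is judged:
By the outcome, as a careful person would: the job done as asked, in the order asked, and still so for the second after the job is handed in, while the arm keeps its last pose, push and grip.
It also fails if it takes over 58 s, if anything falls off the work surface, if the arm or the gripper's body presses on something with over 40 N, if the wrist force passes 120 N, or if a joint passes its speed limit or range.

## Working session

There is one attempt and no reset: what is moved stays moved. The work goes in short steps, Python scripts to look and compute and a shell command to move; the robot and the scene stay as the last step left them, time stands still between calls to the robot, and variables do not carry over. Pictures are saved under pics/ and viewed, about 8 in all and at most 12, crops included, and the job is handed in when it is done.

```bash
mkdir -p pics; cat > h.py <<'E'
import numpy as np, cv2
from station import telemetry, grab_frame, arm, regions_of, pinpoint
def ray(f,uv):
    p=np.array([(uv[0]-f["cx"])/f["fx"],(uv[1]-f["cy"])/f["fy"],1.]); R=np.array(f["R"]);t=np.array(f["t"])
    return -R.T@t, R.T@p
def onz(f,uv,z):
    o,d=ray(f,uv); return o+d*(z-o[2])/d[2]
def save(f,n): cv2.imwrite("pics/"+n,cv2.cvtColor(f["pixels"],cv2.COLOR_RGB2BGR))
def st():
    s=telemetry.get_state(); print({k:np.round(s[k],4).tolist() for k in("t","q","eef_pos","ee_rot","force","moment","width")})
E
python3 - <<'E'
from h import *
st()
for c in("top","scene"):
    f=grab_frame(c); save(f,c+"0.png")
    for n in("manifold","seat","collar_grip","funnel","cap_a_top","cap_b_top","bottle","tip_box","tube_rack"):
        z={"seat":.104,"collar_grip":.1375,"funnel":.1135,"cap_a_top":.145,"cap_b_top":.145}.get(n,0)
        for r in pinpoint(c,n)[:3]: print(c,n,round(r["p"],2),np.round(r["location"],1),np.round(onz(f,r["location"],z),3))
E
```

```text
{'t': 0.0, 'q': [1.5131, 0.3594, 0.0111, -0.0004, -1.2241, -0.2881], 'eef_pos': [0.2287, 0.6346, 0.2444], 'ee_rot': [-3.1415, -0.0016, -1.9168], 'force': [-1.2703, -0.2597, -0.2081], 'moment': [0.0483, -0.0156, -0.0039], 'width': 0.0874}
top manifold 0.73 [185.5 219.7] [0.545 0.062 0.   ]
top seat 0.6 [174.7 213.7] [0.549 0.073 0.104]
top seat 0.15 [231.5 206.6] [ 0.57  -0.068  0.104]
top collar_grip 0.86 [179.7 212.8] [0.548 0.055 0.137]
top funnel 0.66 [179.4 212.6] [0.551 0.06  0.113]
top funnel 0.36 [120.7 217. ] [0.538 0.204 0.113]
top cap_a_top 0.61 [118.9 218. ] [0.532 0.198 0.145]
top cap_b_top 0.6 [234.4 205.9] [ 0.566 -0.077  0.145]
top cap_b_top 0.3 [255.4 160.2] [ 0.681 -0.126  0.145]
top bottle 0.81 [368.5 237.4] [ 0.504 -0.444  0.   ]
top bottle 0.36 [149.2 155.8] [0.724 0.173 0.   ]
top tip_box 0.93 [257.2 159.2] [ 0.721 -0.133  0.   ]
top tube_rack 0.59 [146.  156.7] [0.722 0.182 0.   ]
scene manifold 0.97 [322.5 208.8] [0.546 0.056 0.   ]
scene seat 0.47 [331.4 176.2] [0.552 0.065 0.104]
scene collar_grip 0.77 [328.5 167.1] [0.561 0.05  0.138]
scene funnel 0.74 [331.2 173.7] [0.555 0.062 0.114]
scene funnel 0.36 [329.3 176.8] [0.567 0.053 0.114]
scene cap_a_top 0.58 [378.6 153.2] [0.537 0.192 0.145]
scene cap_b_top 0.88 [276.1 171.7] [ 0.565 -0.082  0.145]
scene bottle 0.73 [120.6 228.1] [ 0.512 -0.454  0.   ]
scene tip_box 0.74 [268.5 270.5] [ 0.732 -0.141  0.   ]
scene tube_rack 0.87 [398.4 245.8] [0.721 0.179 0.   ]
```

```bash
python3 -c "
import cv2,numpy as np
a=cv2.imread('pics/top0.png');b=cv2.imread('pics/scene0.png')
cv2.imwrite('pics/both0.png',cv2.resize(np.vstack([a,b]),(400,600)) if 0 else cv2.resize(np.hstack([a,b]),(800,300)))"
```

```text
(no output)
```

View pics/top0.png

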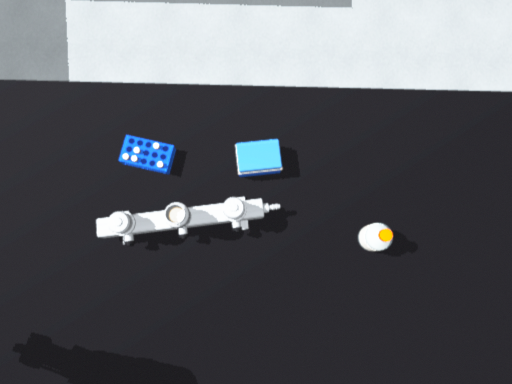

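View pics/scene0.png

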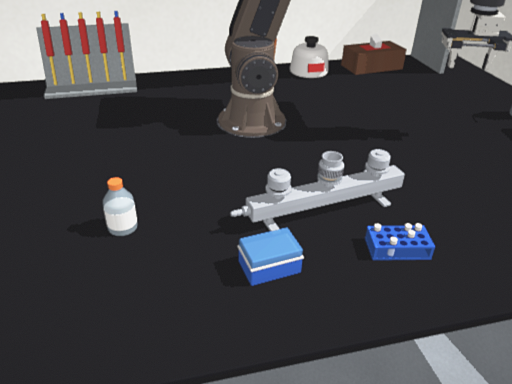

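The funnel sits on the middle head (top view 178,213), with one cap on each side (120,220 and 234,207). The bottle, tip box and rack are clear of the work. I'll go above cap A with the gripper shut.

```bash
python3 -m inch '0 30.5 -43.8 0 0 0 0;0 30.5 -43.8 0 0 0 0;0 30.5 -43.8 0 0 0 0;0 30.5 -43.8 0 0 0 0;0 30.5 -43.8 0 0 0 0;0 30.5 -43.8 0 0 0 0;0 30.5 -43.8 0 0 0 0;0 30.5 -43.8 0 0 0 0;0 30.5 -43.8 0 0 0 0;0 30.5 -43.8 0 0 0 0;0 30.5 -43.8 0 0 0 0;0 30.5 -43.8 0 0 0 0' 40
python3 - <<'E'
from h import *
st()
f=grab_frame("wrist"); save(f,"w1.png"); print(f["fx"],f["cx"],f["cy"])
def wray(f,uv):
    d=np.array([uv[0]-f["cx"],uv[1]-f["cy"]]); r=np.hypot(*d); th=r/f["fx"]
    R=np.array(f["R"]); return -R.T@np.array(f["t"]), R.T@np.array([*(d/r*np.sin(th)),np.cos(th)])
for n,z in(("cap_a_top",.145),("collar_grip",.1375),("funnel",.1135)):
    for r in pinpoint("wrist",n)[:3]:
        o,d=wray(f,r["location"]); print(n,round(r["p"],2),np.round(r["location"]),[np.round(o+d*(zz-o[2])/d[2],3).tolist() for zz in(z,z+.01)])
E
```

```text
t: 2.5
eef_pos: [0.5334, 0.1978, 0.2455]
ee_rot: [-3.142, 0.0, -1.915]
force: [-0.3, -0.1, 0.0]
width: 0.0004
{'t': 2.5, 'q': [0.6989, 0.1849, -0.2265, -0.0001, -1.1591, 0.5273], 'eef_pos': [0.5334, 0.1978, 0.2455], 'ee_rot': [-3.1415, 0.0002, -1.9155], 'force': [-0.3476, -0.1323, 0.0491], 'moment': [0.0334, 0.0618, 0.0196], 'width': 0.0004}
297.3186396354542 254.50739029471686 189.7369574505486
cap_a_top 0.93 [250. 206.] [[0.526, 0.205, 0.145], [0.529, 0.204, 0.155]]
collar_grip 0.6 [383. 127.] [[0.552, 0.071, 0.138], [0.554, 0.076, 0.148]]
funnel 0.62 [382. 126.] [[0.549, 0.062, 0.113], [0.551, 0.066, 0.124]]
```

View pics/w1.png

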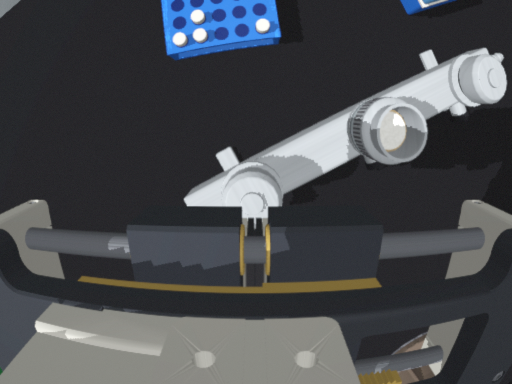

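The boss of cap A shows at (253,203), just ahead of the fingertips. I'll fit the manifold pose from all three cameras together.

```bash
cat >> h.py <<'E'
def proj(f,X,fish):
    c=np.array(f["R"])@X+np.array(f["t"])
    if not fish: return np.array([f["cx"]+f["fx"]*c[0]/c[2],f["cy"]+f["fy"]*c[1]/c[2]])
    r=np.hypot(c[0],c[1]); return np.array([f["cx"],f["cy"]])+f["fx"]*np.arctan2(r,c[2])*c[:2]/r
def fit():
    from scipy.optimize import least_squares
    obs=[]
    for c in("top","scene","wrist"):
        f=grab_frame(c)
        for n in("manifold","collar_grip","funnel","cap_a_top","seat"):
            for r in pinpoint(c,n)[:3]:
                if r["p"]>.35: obs.append((c,f,n,np.array(r["location"])))
    def pts(x):
        u=np.array([-np.sin(x[2]),np.cos(x[2])]); P=x[:2]
        g=lambda q,z:np.array([*q,z])
        return {"manifold":[g(P,0)],"seat":[g(P,.104)],"funnel":[g(P,.1135)],"collar_grip":[g(P,.1375)],"cap_a_top":[g(P+.14*u,.138+x[3]),g(P-.14*u,.138+x[4])]}
    def res(x):
        p=pts(x); o=[]
        for c,f,n,uv in obs:
            e=[proj(f,X,c=="wrist")-uv for X in p[n]]; o+=list(min(e,key=np.linalg.norm))
        return np.array(o)
    s=least_squares(res,[.55,.06,.12,.007,.007],loss="soft_l1",x_scale=[.01,.01,.05,.01,.01])
    p=pts(s.x); print(np.round(s.x,4)); print({n:np.round(v,4).tolist() for n,v in p.items()})
    r=res(s.x).reshape(-1,2)
    for o,e in zip(obs,r): print(o[0],o[2],np.round(e,1))
E
python3 -c "
from h import *
fit()"
```

```text
[ 5.453e-01  6.370e-02  1.488e-01  2.000e-04 -1.900e-03]
{'manifold': [[0.5453, 0.0637, 0.0]], 'seat': [[0.5453, 0.0637, 0.104]], 'funnel': [[0.5453, 0.0637, 0.1135]], 'collar_grip': [[0.5453, 0.0637, 0.1375]], 'cap_a_top': [[0.5245, 0.2022, 0.1382], [0.566, -0.0747, 0.1361]]}
top manifold [-1.2  0.5]
top collar_grip [-3.4 -1.9]
top collar_grip [56.5 -5.2]
top funnel [-2.5 -1.7]
top cap_a_top [-0.7  1.2]
top seat [1.6 1.3]
scene manifold [3.6 0.8]
scene collar_grip [ 1.3 -1.9]
scene funnel [ 1.2 -0.1]
scene cap_a_top [-0.1 -0.3]
scene cap_a_top [-52.1  -0.1]
scene seat [-0.3 -2.1]
wrist manifold [ 0.6 -3. ]
wrist collar_grip [-0.8  0.6]
wrist funnel [1.5 0.4]
wrist cap_a_top [ 0.4 -0.4]
```

```bash
python3 -m inch '0 -.7 .5 -2 0 0 0;0 -.7 .5 -4 0 0 0;0 -.7 .5 -5 0 0 0;0 -.7 .5 -5 0 0 0'
python3 - <<'E'
from h import *
st(); f=grab_frame("wrist"); im=cv2.cvtColor(f["pixels"],cv2.COLOR_RGB2BGR)
s=telemetry.get_state(); e=np.array(s["eef_pos"])
for z,c in((.138,(0,0,255)),(.150,(0,255,0))):
    u=proj(f,np.array([e[0],e[1],z]),1); print(u); cv2.circle(im,tuple(int(v) for v in u),2,c,-1)
cv2.imwrite("pics/w2.png",cv2.resize(im[100:300,130:380],(750,600)))
g=grab_frame("scene"); 
for n in("cap_a_top",):
  for c in("wrist","scene"):
    for r in pinpoint(c,n): print(c,round(r["p"],2),np.round(r["location"],1))
E
```

```text
t: 4.1
eef_pos: [0.5267, 0.2018, 0.1949]
ee_rot: [3.141, -0.001, -1.917]
force: [-0.2, -0.3, 0.3]
width: 0.0004
{'t': 4.1, 'q': [0.7129, 0.217, -0.3074, 0.0, -1.0476, 0.512], 'eef_pos': [0.5267, 0.2018, 0.1949], 'ee_rot': [3.141, -0.0011, -1.9167], 'force': [-0.1991, -0.3498, 0.3031], 'moment': [0.0189, -0.0184, -0.0191], 'width': 0.0004}
[254.67250671 211.65365037]
[254.69866513 217.45293035]
wrist 0.7 [254.9 216.4]
scene 0.94 [378.4 153.4]
```

View pics/w2.png

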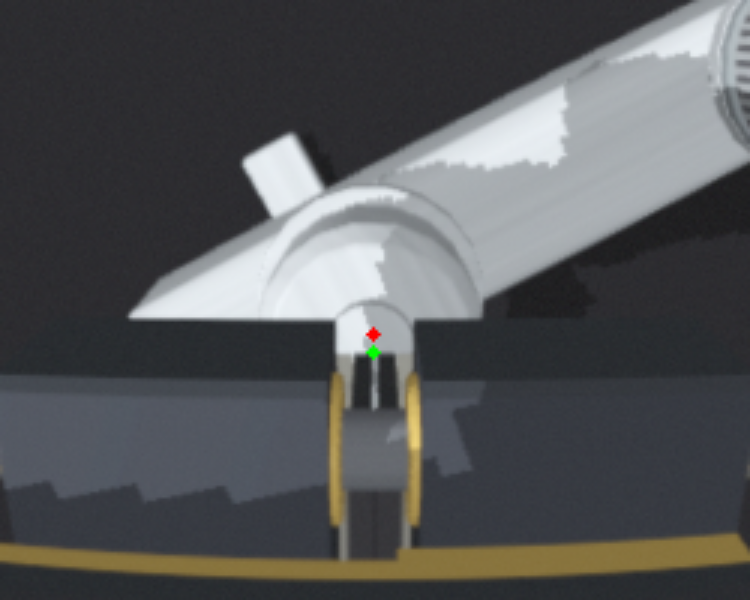

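The boss is right under the fingertips: its circle is centred at crop (374,337), against the projected TCP axis at (374,335–352). Now pressing in small steps.

```bash
python3 -m inch '0 0 0 -1 0 0 0;0 0 0 -1.8 0 0 0;0 0 0 -2.4 0 0 0;0 0 0 -2.8 0 0 0;0 0 0 -3.2 0 0 0;0 0 0 -3.5 0 0 0;0 0 0 -3.7 0 0 0;0 0 0 -3.8 0 0 0;0 0 0 -3.8 0 0 0'
```

```text
t: 5.42
eef_pos: [0.5273, 0.2022, 0.1586]
ee_rot: [-3.14, 0.001, -1.916]
force: [-2.0, -1.1, 4.8]
width: 0.0002
```

```bash
python3 -m inch '0 0 0 -.2 0 0 0;0 0 0 -.4 0 0 0;0 0 0 -.6 0 0 0;0 0 0 -.7 0 0 0;0 0 0 -.7 0 0 0'
```

```text
t: 6.05
eef_pos: [0.5278, 0.2023, 0.1566]
ee_rot: [-3.138, 0.003, -1.915]
force: [-16.9, -2.6, 39.8]
width: 0.0006
```

Force jumped to 40 N with the tip at 137.6 mm, so cap A is on its hard stop. Next, cap B.

```bash
python3 -m inch '0 0 0 4 0 0 0;0 0 0 6 0 0 0;0 3.8 -27.7 6 0 0 0;0 3.8 -27.7 6 0 0 0;0 3.8 -27.7 6 0 0 0;0 3.8 -27.7 6 0 0 0;0 3.8 -27.7 6 0 0 0;0 3.8 -27.7 6 0 0 0;0 3.8 -27.7 6 0 0 0;0 3.8 -27.7 4.5 0 0 0;0 3.8 -27.7 4 0 0 0;0 3.8 -27.7 4 0 0 0'
python3 - <<'E'
from h import *
st(); f=grab_frame("wrist"); im=cv2.cvtColor(f["pixels"],cv2.COLOR_RGB2BGR)
s=telemetry.get_state(); e=np.array(s["eef_pos"])
for z,c in((.138,(0,0,255)),(.150,(0,255,0))):
    u=proj(f,np.array([e[0],e[1],z]),1); print(u); cv2.circle(im,tuple(int(v) for v in u),2,c,-1)
cv2.imwrite("pics/w3.png",cv2.resize(im[100:300,130:380],(750,600)))
for r in pinpoint("wrist","cap_b_top"): print(round(r["p"],2),np.round(r["location"],1))
E
```

```text
t: 7.55
eef_pos: [0.5654, -0.0742, 0.1958]
ee_rot: [-3.139, 0.002, -1.914]
force: [0.3, -0.2, 0.9]
width: 0.0006
{'t': 7.55, 'q': [0.2122, 0.2238, -0.296, -0.0008, -1.0475, 1.016], 'eef_pos': [0.5654, -0.0742, 0.1958], 'ee_rot': [-3.139, 0.0024, -1.9138], 'force': [0.2521, -0.2267, 0.9058], 'moment': [-0.0262, -0.0242, 0.0117], 'width': 0.0006}
[255.40782287 211.47748872]
[255.41291996 217.18701841]
0.87 [255.4 215.3]
```

View pics/w3.png

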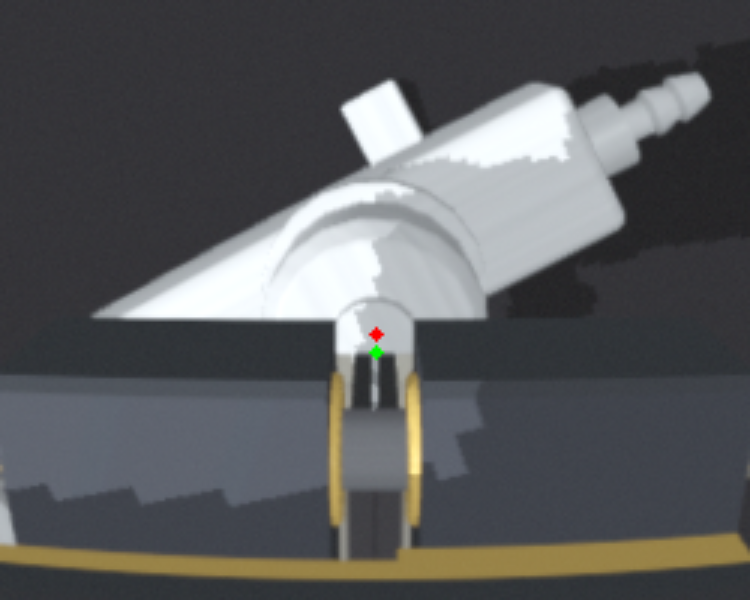

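Cap B looks the same as cap A did: boss centred at crop (375,337), on the tool axis. Pressing it.

```bash
python3 -m inch '0 0 0 -1 0 0 0;0 0 0 -1.8 0 0 0;0 0 0 -2.4 0 0 0;0 0 0 -2.8 0 0 0;0 0 0 -3.2 0 0 0;0 0 0 -3.5 0 0 0;0 0 0 -3.7 0 0 0;0 0 0 -3.9 0 0 0;0 0 0 -4.1 0 0 0;0 0 0 -4.2 0 0 0;0 0 0 -4.3 0 0 0;0 0 0 -4.3 0 0 0'
```

```text
t: 9.15
eef_pos: [0.5662, -0.0745, 0.1568]
ee_rot: [-3.135, 0.003, -1.913]
force: [-10.1, 2.4, 24.2]
width: 0.0003
```

Cap B is also on its stop (tip 137.8 mm, 24 N). The midpoint of the two presses, (0.5463, 0.0640), agrees with the fitted funnel axis. Moving there with the gripper open.

```bash
python3 -m inch '0 0 0 4 0 0 0;0 0 0 7.3 0 0 0;1 -2 13.85 7.3 0 0 0;1 -2 13.85 7.3 0 0 0;1 -2 13.85 7.3 0 0 0;1 -2 13.85 7.3 0 0 0;1 -2 13.85 7.3 0 0 0;1 -2 13.85 7.3 0 0 0'
python3 - <<'E'
from h import *
st(); f=grab_frame("wrist"); im=cv2.cvtColor(f["pixels"],cv2.COLOR_RGB2BGR)
e=np.array(telemetry.get_state()["eef_pos"])
for z in(.1135,.1375,.1605):
    u=proj(f,np.array([e[0],e[1],z]),1); print(u); cv2.circle(im,tuple(int(v) for v in u),2,(0,0,255),-1)
    for r in ((.0245,) if z>.16 else (.03,)):
        P=[proj(f,np.array([e[0]+r*np.cos(a),e[1]+r*np.sin(a),z]),1) for a in np.linspace(0,6.28,60)]
        cv2.polylines(im,[np.int32(np.array(P)*8)],True,(0,255,0),1,shift=3)
cv2.imwrite("pics/w4.png",cv2.resize(im[100:300,130:380],(750,600)))
for r in pinpoint("wrist","collar_grip"): print(round(r["p"],2),np.round(r["location"],1))
E
```

```text
t: 10.15
eef_pos: [0.5464, 0.0629, 0.2297]
ee_rot: [-3.135, 0.003, -1.915]
force: [0.3, -0.7, 0.1]
width: 0.0547
{'t': 10.15, 'q': [0.4726, 0.1609, -0.2951, 0.0027, -1.1084, 0.7532], 'eef_pos': [0.5464, 0.0629, 0.2297], 'ee_rot': [-3.1354, 0.003, -1.9145], 'force': [0.2836, -0.7122, 0.1344], 'moment': [-0.0519, 0.0396, -0.0193], 'width': 0.0547}
[255.42486923 191.60912507]
[255.41965443 198.91434362]
[255.41316076 207.36464748]
```

View pics/w4.png

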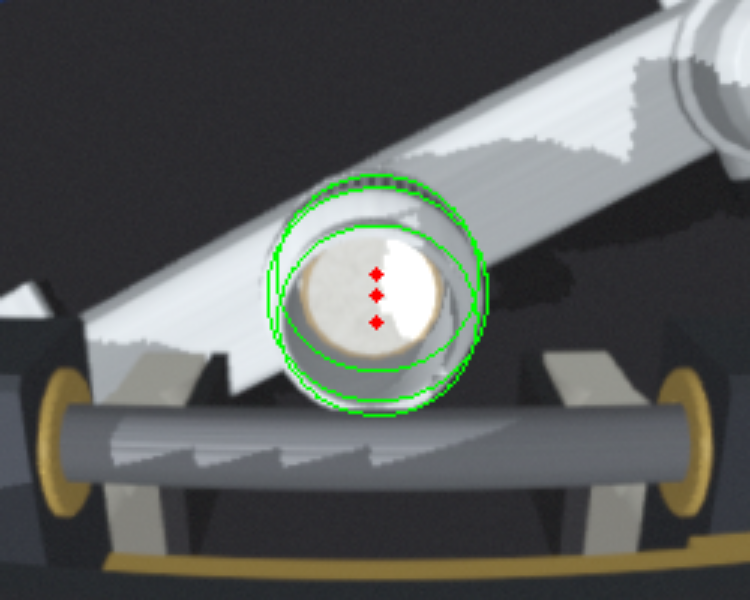

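The projected collar and rim circles lie on the funnel (rim bottom near crop (376,412), left and right 278/478), so the alignment holds to about 1 mm. Descending and gripping.

```bash
python3 -m inch '1 0 .1 0 -.35 0 0;1 0 .1 0 -.35 0 0;1 0 .1 -3 -.35 0 0;1 0 .1 -6 -.35 0 0;1 0 .1 -8 -.35 0 0;1 0 .1 -9.2 -.35 0 0;1 0 .1 -9.2 -.35 0 0;.6 0 .1 -9.2 -.35 0 0;.6 0 .1 -9.2 -.35 0 0;.6 0 .1 -9.2 -.35 0 0;.6 0 .1 -9.2 -.35 0 0' 40
python3 -m inch '.6 0 0 0 0 0 0;.6 0 0 0 0 0 0;.6 0 0 0 0 0 0;.6 0 0 0 0 0 0'
```

```text
t: 11.62
eef_pos: [0.5466, 0.0641, 0.1382]
ee_rot: [-3.133, -0.002, -1.914]
force: [-1.2, -0.9, 1.5]
width: 0.0592
t: 12.12
eef_pos: [0.5466, 0.0641, 0.1382]
ee_rot: [-3.133, -0.002, -1.914]
force: [0.0, -0.3, 0.8]
width: 0.0594
```

```bash
python3 -m inch '.6 0 0 -.1 0 0 0;.6 0 0 -.2 0 0 0;.6 0 0 -.2 0 0 -4;.6 0 0 -.2 0 0 -8;.6 0 0 -.2 0 0 -8'
```

```text
t: 12.75
eef_pos: [0.5476, 0.0642, 0.1379]
ee_rot: [-3.131, -0.001, -2.054]
force: [-2.6, -0.7, 12.1]
width: 0.0595
```

```bash
python3 -m inch '.6 -.05 0 -.15 0 0 -4;.6 -.05 0 -.15 0 0 -8;.6 -.05 0 -.15 0 0 -12;.6 -.05 0 -.15 0 0 -12'; python3 -c "
from h import *
st()"
```

```text
t: 13.25
eef_pos: [0.5475, 0.0638, 0.1379]
ee_rot: [-3.129, -0.001, -2.265]
force: [-3.2, -1.3, 12.5]
width: 0.0596
{'t': 13.25, 'q': [0.4795, 0.2484, -0.4193, 0.0148, -0.8988, 0.3884], 'eef_pos': [0.5475, 0.0638, 0.1379], 'ee_rot': [-3.1292, -0.0005, -2.2645], 'force': [-3.2422, -1.3047, 12.5355], 'moment': [-0.6083, 1.4739, -0.2544], 'width': 0.0596}
```

```bash
python3 -m inch '.6 -.05 0 -.15 0 0 -4;.6 -.05 0 -.15 0 0 -8;.6 -.05 0 -.15 0 0 -12;.6 -.05 0 -.15 0 0 -12'; python3 -c "
from h import *
st()"
```

```text
t: 13.75
eef_pos: [0.5474, 0.0636, 0.1379]
ee_rot: [-3.128, 0.0, -2.475]
force: [-5.5, -1.6, 12.3]
width: 0.0597
{'t': 13.75, 'q': [0.4802, 0.2487, -0.4198, 0.0167, -0.8998, 0.1763], 'eef_pos': [0.5474, 0.0636, 0.1379], 'ee_rot': [-3.1282, 0.0002, -2.4747], 'force': [-5.4509, -1.5735, 12.29], 'moment': [-0.4234, 1.5954, -0.1884], 'width': 0.0597}
```

```bash
python3 -m inch '.6 -.08 .05 -.1 -.7 0 -4;.6 -.08 .05 -.1 -.7 0 -8;.6 -.08 .05 -.1 -.7 0 -12;.6 -.08 .05 -.1 -.7 0 -12'; python3 -c "
from h import *
st()"
```

```text
t: 14.25
eef_pos: [0.5473, 0.064, 0.1378]
ee_rot: [-3.117, -0.005, -2.685]
force: [-0.4, -1.2, 6.3]
width: 0.0595
{'t': 14.25, 'q': [0.4888, 0.2508, -0.423, 0.0309, -0.9029, -0.0512], 'eef_pos': [0.5473, 0.064, 0.1378], 'ee_rot': [-3.1171, -0.0049, -2.6848], 'force': [-0.3663, -1.2307, 6.2675], 'moment': [-0.3521, 0.2294, -0.1668], 'width': 0.0595}
```

```bash
python3 -m inch '.6 -.08 .05 -.12 -.7 0 -4;.6 -.08 .05 -.12 -.7 0 -8;.6 -.08 .05 -.12 -.7 0 -12;.6 -.08 .05 -.12 -.7 0 -12'; python3 -c "
from h import *
st()"
```

```text
t: 14.75
eef_pos: [0.5461, 0.0645, 0.1361]
ee_rot: [-3.106, -0.01, -2.894]
force: [-0.3, 0.2, -3.0]
width: 0.0595
{'t': 14.75, 'q': [0.4961, 0.2561, -0.4245, 0.0409, -0.909, -0.2739], 'eef_pos': [0.5461, 0.0645, 0.1361], 'ee_rot': [-3.1058, -0.01, -2.8941], 'force': [-0.3004, 0.191, -2.9501], 'moment': [0.1653, 0.0016, -0.0029], 'width': 0.0595}
```

It has dropped off the pins: z is falling and the push is gone. My small tilt corrections went the wrong way and left about 2° of tilt, so I'll level the tool with +2.1° about x and then lower.

```bash
python3 -m inch '.6 0 0 0 1 0 0;.6 0 0 -.1 2.1 0 0;.6 0 0 -.2 2.1 0 0;.6 0 0 -.3 2.1 0 0;.6 0 0 -.4 2.1 0 0;.6 0 0 -.4 2.1 0 0' 50; python3 -c "
from h import *
st()"
```

```text
t: 15.5
eef_pos: [0.5462, 0.0644, 0.1322]
ee_rot: [-3.141, -0.001, -2.894]
force: [-0.2, -0.8, -1.0]
width: 0.0595
{'t': 15.5, 'q': [0.4739, 0.2577, -0.4158, 0.0005, -0.8985, -0.2262], 'eef_pos': [0.5462, 0.0644, 0.1322], 'ee_rot': [-3.141, -0.0011, -2.8936], 'force': [-0.2248, -0.7824, -0.9769], 'moment': [-0.4249, 0.013, -0.0182], 'width': 0.0595}
```

```bash
python3 -m inch '.6 0 0 -.15 0 0 0;.6 0 0 -.25 0 0 0;.6 0 0 -.35 0 0 0;.6 0 0 -.45 0 0 0;.6 0 0 -.55 0 0 0;.6 0 0 -.55 0 0 0'; python3 -c "
from h import *
st()"
```

```text
t: 16.25
eef_pos: [0.5462, 0.0645, 0.1287]
ee_rot: [-3.141, -0.0, -2.893]
force: [-8.9, 1.3, 20.2]
width: 0.0592
{'t': 16.25, 'q': [0.4743, 0.2613, -0.4206, 0.0011, -0.8893, -0.2264], 'eef_pos': [0.5462, 0.0645, 0.1287], 'ee_rot': [-3.1406, -0.0002, -2.8929], 'force': [-8.9007, 1.2797, 20.2442], 'moment': [0.128, 3.4408, -0.0847], 'width': 0.0592}
```

Home height reached (TCP z 128.7 mm, as predicted) with a 20 N push. I'll hold, confirm nothing moves, and look from the scene camera.

```bash
python3 -m inch '.6 0 0 -.22 0 0 0;.6 0 0 -.22 0 0 0;.6 0 0 -.22 0 0 0;.6 0 0 -.22 0 0 0;.6 0 0 -.22 0 0 0;.6 0 0 -.22 0 0 0;.6 0 0 -.22 0 0 0;.6 0 0 -.22 0 0 0' 60; python3 - <<'E'
from h import *
st(); f=grab_frame("scene"); im=cv2.cvtColor(f["pixels"],cv2.COLOR_RGB2BGR)
cv2.imwrite("pics/s5.png",cv2.resize(im[110:260,230:430],(800,600),interpolation=cv2.INTER_CUBIC)); save(f,"s5f.png")
for r in pinpoint("scene","cap_a_top")[:3]: print(round(r["p"],2),np.round(r["location"],1))
for X in((.527,.2025,.138),(.5658,-.0745,.138)): print(proj(f,np.array(X),0))
st()
E
```

```text
t: 17.25
eef_pos: [0.5462, 0.0645, 0.1287]
ee_rot: [-3.14, 0.001, -2.892]
force: [-9.2, -0.2, 21.3]
width: 0.0592
{'t': 17.25, 'q': [0.4747, 0.2608, -0.4216, 0.0019, -0.888, -0.2265], 'eef_pos': [0.5462, 0.0645, 0.1287], 'ee_rot': [-3.1403, 0.0007, -2.8922], 'force': [-9.1595, -0.1556, 21.2727], 'moment': [0.1413, 3.8102, -0.0989], 'width': 0.0592}
0.55 [380.5 151.6]
[380.04427386 153.24511403]
[279.27050261 173.9830198 ]
{'t': 17.35, 'q': [0.4747, 0.2608, -0.4217, 0.0018, -0.888, -0.2265], 'eef_pos': [0.5462, 0.0644, 0.1287], 'ee_rot': [-3.1403, 0.0007, -2.8922], 'force': [-9.1328, 0.0993, 22.0543], 'moment': [0.1477, 3.8617, -0.1097], 'width': 0.0592}
```

View pics/s5.png

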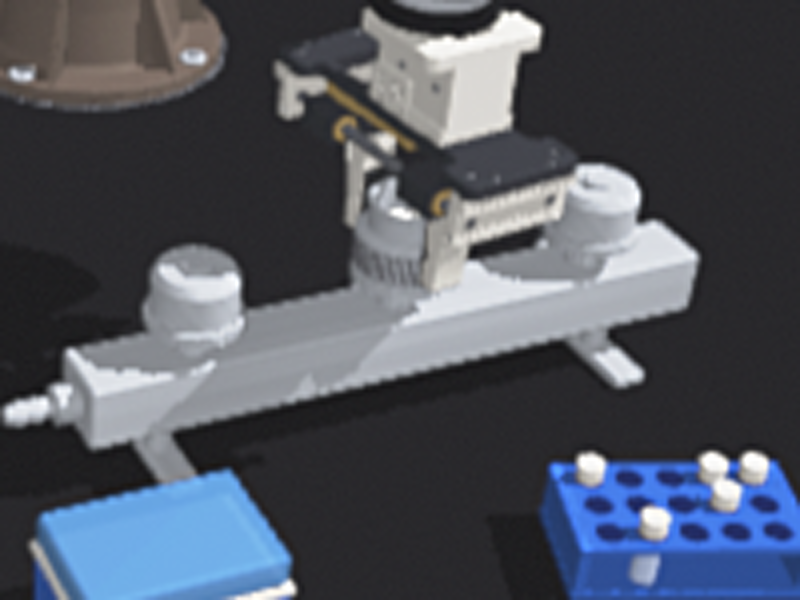

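The picture shows both caps down (crop 195,290 and 600,205), the collar low on its head between the jaws (crop 390,260), and the tip box and rack undisturbed. Handing in.

```bash
python3 -c "
from h import *
arm.job_done(); st()"
```

```text
the job is handed in; nothing more can be done
the job is handed in; nothing more can be done
```

The manifold is ready for vacuum: both caps are down, and the gripper is still holding the funnel pushed home. I handed it in at about 17.4 s of the 58 s allowed.

- **Caps:** I pressed cap A, then cap B, onto their hard stops. The fingertips ended at 137.6 and 137.8 mm (138 mm nominal), with 40 N and 24 N of push.
- **Funnel:** I turned it by the collar under a 6–12 N push, and it dropped within about 56° of turn. I then pushed it down.
- **Last checks:** The funnel had come down 9.5 mm in all, from riding on the pins to the seat. A further second of holding at about 21 N, against the 10 N the gasket needs, did not move it. The grip is 60 N. The last picture shows both caps down and the tip box and rack in place. The bottle is outside that crop, but the arm never went near it.

**What disagreed:**
- **Cap heights:** the first camera fit put the caps about level with fully down, so I relied on the contact force and height instead.
- **Push while turning:** it reached about 12.5 N at times, a little over the 5–10 N advised.
- **Tilt:** my tilt corrections while turning went the wrong way and built up about 2° of tilt. I levelled the tool before pushing the funnel home.
- **Sideways force:** about 9 N remains on the tool during the final hold.

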